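Put three mixed-up glass parts back on their own draining trays

TASK

Three ground glass parts have got mixed up: on each of the three loaded draining trays the part on the front peg is not of the same kind as the two behind it. Swap them round so that each stands upright over the front peg of the tray that holds its own kind, flat on the tray; the empty tray is free for parking a part meanwhile. It is glass, so set the parts down rather than dropping them and do not knock against the trays or their stock, and leave the bottle, the caliper and the chuck key where they are.

Things in the scene. Friction and masses are not known exactly. Their poses are not given: they have to be found in the camera images.
- stray_tube: Tall plain glass tube, open at both ends: 42 mm outside, 32 mm bore, 120 mm tall. At the start it stands upright over the front peg of the tray of short sleeves. Its origin is on its axis in the plane of its underside; z is up. Frosted glass, about 150 g, rigid.
- stray_sleeve: Short wide thick-walled glass sleeve, open at both ends: 56 mm outside, 42 mm bore, 45 mm tall. At the start it stands upright over the front peg of the tray of flanged tubes. Its origin is on its axis in the plane of its underside; z is up. Frosted glass, about 110 g, rigid.
- stray_flanged: Flanged glass tube: 42 mm outside, 32 mm bore, 80 mm tall, with a round flange 64 mm across and 8 mm thick at its foot; stands flange down. At the start it stands upright over the front peg of the tray of tall tubes. Its origin is on its axis in the plane of its underside; z is up. Frosted glass, about 135 g, rigid.
- tube_tray: Fixed blue draining tray 185 (x) x 146 mm (y), deck 14 mm above bench. Upright pegs, 14 mm thick, 24 tall: one front, nearest the robot; two back, 95 mm behind (+x), 38 to each side; 3 mm rim round the deck. Back pegs hold two tall plain glass tubes (fixed, tops 134 mm above bench); wrong part over the front peg. Origin on front peg's axis, on the bench; z up. Plate x -45 to +140 mm.
- sleeve_tray: Fixed blue draining tray 185 (x) x 146 mm (y), deck 14 mm above bench. Upright pegs, 14 mm thick, 24 tall: one front, nearest the robot; two back, 95 mm behind (+x), 38 to each side; 3 mm rim round the deck. Back pegs hold two short wide glass sleeves (fixed, tops 59 mm above bench); wrong part over the front peg. Origin on front peg's axis, on the bench; z up. Plate x -45 to +140 mm.
- flanged_tray: Fixed blue draining tray 185 (x) x 146 mm (y), deck 14 mm above bench. Upright pegs, 14 mm thick, 24 tall: one front, nearest the robot; two back, 95 mm behind (+x), 38 to each side; 3 mm rim round the deck. Back pegs hold two flanged glass tubes (fixed, tops 94 mm above bench); wrong part over the front peg. Origin on front peg's axis, on the bench; z up. Plate x -45 to +140 mm.
- empty_tray: Fixed blue draining tray 185 (x) x 146 mm (y), deck 14 mm above bench. Upright pegs, 14 mm thick, 24 tall: one front, nearest the robot; two back, 95 mm behind (+x), 38 to each side; 3 mm rim round the deck. All pegs empty: free for parking a part. Origin on front peg's axis, on the bench; z up. Plate x -45 to +140 mm.
- bottle: Bystander: blue plastic drinking bottle with white cap, 68 mm across, 190 mm tall, standing beyond the trays. Origin at the centre of its underside.
- caliper: Bystander: steel caliper with a black display, lying flat beyond the trays, 210 mm long (its y), 12 mm high. Origin at the middle of its beam, on the bench.
- chuck_key: Bystander: steel T-handled chuck key lying flat beyond the trays, 130 mm by 90 mm, 16 mm high. Origin near its middle, on the bench.
There are look-alikes about, which are no part of the job. Leave any pink or purple look-alike of the stray_sleeve alone.

How it is judged:
At the end, for the whole second after the job is handed in: Tall tube, short sleeve and flanged tube each stand at rest, upright (0.06 rad) and flat on the deck (4 mm), over the front peg of the tray whose back pegs hold the same kind; axis of part within 12 mm (sleeve 17 mm) of the peg's, as it must be with the peg in the bore (horizontal distance between stray_tube and tube_tray below 0.012 m and z of stray_tube in the frame of tube_tray between 0.01 and 0.018 m and angle between each of stray_tube, stray_sleeve, stray_flanged's own z axis and vertical below 0.06 rad and linear speed of each of stray_tube, stray_sleeve, stray_flanged below 0.02 m/s and angular speed of each of stray_tube, stray_sleeve, stray_flanged below 0.2 rad/s and horizontal distance between stray_sleeve and sleeve_tray below 0.017 m and z of stray_sleeve in the frame of sleeve_tray between 0.01 and 0.018 m and horizontal distance between stray_flanged and flanged_tray below 0.012 m and z of stray_flanged in the frame of flanged_tray between 0.01 and 0.018 m); the robot touches nothing.
It fails at once if the tall tube is let fall from more than about 20 mm or knocked flying (linear speed of stray_tube above 0.65 m/s and contact force between the fingers and stray_tube below 0.01 N).
It fails at once if the short sleeve is let fall from more than about 20 mm or knocked flying (linear speed of stray_sleeve above 0.65 m/s and contact force between the fingers and stray_sleeve below 0.01 N).
It fails at once if the flanged tube is let fall from more than about 20 mm or knocked flying (linear speed of stray_flanged above 0.65 m/s and contact force between the fingers and stray_flanged below 0.01 N).
It fails at once if the robot knocks hard against a tray or the glass standing on its back pegs (over 20 N) (contact force between any of the fingers, the arm and tube_tray above 20 N or contact force between any of the fingers, the arm and sleeve_tray above 20 N or contact force between any of the fingers, the arm and flanged_tray above 20 N or contact force between any of the fingers, the arm and empty_tray above 20 N).
It fails at once if the bottle, the caliper or the chuck key is moved by more than 20 mm (distance of any of bottle, caliper, chuck_key from where it was at the start of the episode above 0.02 m).
It also fails if it takes over 112 s, if anything falls off the work surface, if the arm or the gripper's body presses on something with over 40 N, if the wrist force passes 120 N, or if a joint passes its speed limit or range.

ROBOT

A 6-joint arm with a two-finger parallel gripper is mounted at the origin on the work surface. World frame = base frame: x ahead of the robot, y to its left, z up, the work surface at z = 0. Lengths are in m, angles in rad, forces in N, time in s.
With the tool pointing down it reaches from about 0.3 to 0.775 m from the base axis. Payload 14.6 kg.
Tool frame: the origin (TCP) lies at the very end of the fingers, on their centre line; the grasp point (between the pads) lies 19 mm behind it; z points along the fingers, y is the line along which they close (so a half turn about z gives the same grasp; the last joint's range is limited). The gripper opens to 94 mm and grips with 3 to 60 N. Pads are 16 mm wide; open, the fingers measure 119 mm over their backs; the gripper's body (75 mm by 177 mm) begins 78 mm behind the grasp point.
Start: joints at [1.094, 0.3, 1.521, -0, 1.321, -0.067], TCP at [0.219, 0.504, 0.205] pointing down, gripper open.
Joint ranges: [-3.03, 3.03], [-0.79, 2.21], [0.23, 2.52], [-1.04, 4.18], [0, 3.07], [-2.55, 2.55]. Speed limits (rad/s): [2.22, 2.22, 2.57, 3.14, 3.14, 3.14].

INTERFACE

Orientations are given as [roll, pitch, yaw] about the fixed x, y, z axes, in that order (R = Rz(yaw) Ry(pitch) Rx(roll)).
In Python, from station import ctrl, camera, camera_info, finder gives the robot as it stands.
- The arm moves only by the tool carry_out, never from a script. Its argument "motion" is a list of rows, each a list of 2 entries, a list of its own where there are three numbers: the shift along the tool's x, y, z as a fraction of full scale, then the turn about the tool's z as a fraction of full scale. A call has 1 to 12 rows; each row is the pose to reach, as a shift and turn from the pose commanded when the call began, along the tool's axes at that moment, turning the shorter way round; what a row does not reach only later rows make up. Full scale, the value 1, is 200 mm for a shift and 360 degrees for a turn. A row lasts 1/10 s, in which the tool goes at most 50 mm and 8.59 degrees, less where a joint would pass 70% of its speed; a pose out of reach is approached as far as the arm can. A call with a number of a shift or a turn outside -1 to 1 is refused whole. A call with a gripper value outside its range is refused whole. "hand" is the closure, from -1 (fully open) to 1 (shut), set as the call begins (left out, the last holds). The fingers move at their own pace and stop on an object; "force" is the grip in N (left out, the last holds). Time passes only in rows, so rows that repeat a pose let the fingers close. It gives the time, the measured TCP pose, the force, the opening and the grip force at its end, in the units of the state.
- ctrl.get_obs(): the state, without advancing time (a new reading comes with each control period).
- camera(name): name is "scene" or "top" or "wrist"; returns (picture, depth): 384x512x3 uint8, blue, green, red; 384x512 float32, m along the optical axis (not along the pixel's ray), 0 where there is no reading.
- camera_info(name): a dict with "camera_matrix" (3x3 intrinsics, pixels), "dist_coeffs" ([k1, k2, p1, p2, k3] as OpenCV has them; the pictures are not rectified), "origin" and "attitude" of the camera in the world. Camera axes: x right, y down, z forward; pixel columns grow to the right and rows downward; lengths in m; the calibration is good to about 2 mm. A picture is of the moment at which its call begins: read the wrist's pose just before it. camera_info takes no time and is no camera call; for the wrist camera it gives the pose at the moment of the call.
- ctrl.hand_in(): hands the job in; it is judged then, once.
Trained networks look in the newest picture that a camera, given by its name, has taken for a name from the list of things; names that differ only in an ending like _2 or _b are one class to them, and where a whole thing is asked for, a point or a joint stands for the part that bears it (a point fixed in the world has none). Each returns a list of dicts, best first, with "conf" (0 to 1); they miss things now and then, are a little off and sometimes report something else, mostly with a low value. They report only what shows in the picture. A call takes as long as a camera call. They do not tell look-alikes from the thing itself.
- finder.boxes_of(camera, query): "location" ([column, row] in pixels, amid what is visible of it).
- finder.cut_out(camera, query): "mask" (384x512 bool, what is visible of it) and "location" ([column, row] in pixels, amid what is visible of it).
- finder.pinpoint(camera, query): "location" ([column, row] in pixels: a listed point, or the origin of a listed thing).
The state is a dict: "time_s": time; "qpos": joint angles; "joint_vel": joint speeds; "tau": joint torques, N m; "ee_pos": TCP position; "eef_rot": TCP orientation; "force": force on the tool from outside, world axes, zero at the start; "moment": the same for the moment, N m; "grip_width": finger opening in m; "grip_force": force on a finger pad.
Only numpy, scipy, OpenCV 4.12 (cv2) and the standard library are available. Lean on these libraries where they do the work, as an engineer would, in place of code of your own. Each camera call takes 0.05 s, during which the arm holds its last target. There are 200 camera calls.

## Working session

There is one attempt and no reset: what is moved stays moved. The work goes in short steps, Python scripts to look and compute and a tool call to move; the robot and the scene stay as the last step left them, time stands still between calls to the robot, and variables do not carry over. Pictures are saved under pics/ and viewed, at most 14 in all, crops included, and the job is handed in when it is done.

Besides the shell and the picture viewer there is one more tool, called after "Emit:" as name(argument=value, ...), one argument or row to a line, values as JSON. carry_out: Moves the arm, as the interface text tells. Its arguments: {"type":"object","properties":{"motion":{"type":"array","items":{"type":"array"}},"hand":{"type":"number"},"force":{"type":"number"}},"required":["motion"]}

```bash
mkdir -p pics; cat > h.py <<'E'
import numpy as np, cv2
from scipy.spatial.transform import Rotation as R
from station import ctrl, camera, camera_info, finder
def cam(n):
    i=camera_info(n); A=np.array(i["attitude"],float)
    Rm=A if A.shape==(3,3) else R.from_euler('xyz',A).as_matrix() if A.size==3 else None
    return np.array(i["camera_matrix"]),np.array(i["dist_coeffs"]),np.array(i["origin"]),Rm
def cloud(n,depth,c=None):
    K,D,o,Rm=c or cam(n)
    v,u=np.mgrid[0:384,0:512]
    p=cv2.undistortPoints(np.stack([u,v],-1).reshape(-1,1,2).astype(np.float32),K,D).reshape(384,512,2)
    P=np.dstack([p*depth[...,None],depth])
    return P@Rm.T+o
E
python3 - <<'E'
from h import *
for n in("top","scene"):
    print(n,camera_info(n))
    im,d=camera(n); cv2.imwrite(f"pics/{n}0.png",im)
    W=cloud(n,d); np.save(f"{n}0.npy",W)
    for q in "stray_tube stray_sleeve stray_flanged tube_tray sleeve_tray flanged_tray empty_tray".split():
        for r in finder.pinpoint(n,q)[:4]:
            c,w=np.round(r["location"]).astype(int); print(q,round(r["conf"],2),c,w,W[min(max(w,0),383),min(max(c,0),511)].round(3))
print(ctrl.get_obs())
E
```

```text
top {'camera_matrix': array([[467.18854765,   0.        , 259.20182494],
       [  0.        , 467.18854765, 191.13916236],
       [  0.        ,   0.        ,   1.        ]]), 'dist_coeffs': array([-0.13717316,  0.        ,  0.        ,  0.        ,  0.        ]), 'origin': array([ 0.32532548, -0.00267369,  1.35262124]), 'attitude': array([-2.93820471e+00,  2.14776995e-03, -1.51368916e+00])}
stray_tube 0.84 309 206 [ 0.543 -0.119  0.137]
stray_sleeve 0.6 241 266 [ 0.382  0.056 -0.003]
stray_sleeve 0.47 203 266 [0.375 0.165 0.001]
stray_sleeve 0.47 398 242 [ 0.472 -0.392  0.022]
stray_sleeve 0.43 269 243 [ 0.452 -0.021  0.004]
stray_flanged 0.97 131 218 [0.493 0.371 0.066]
tube_tray 0.56 133 216 [0.5   0.368 0.056]
sleeve_tray 0.73 310 206 [ 0.325 -0.003  1.353]
sleeve_tray 0.66 268 133 [ 0.745 -0.     0.12 ]
empty_tray 0.66 218 218 [0.512 0.128 0.036]
empty_tray 0.58 400 242 [ 0.471 -0.395  0.033]
scene {'camera_matrix': array([[375.21501397,   0.        , 255.66715524],
       [  0.        , 375.21501397, 197.64622487],
       [  0.        ,   0.        ,   1.        ]]), 'dist_coe
[... 618 characters left out ...]
0.8 201 132 [ 0.481 -0.389  0.015]
{'time_s': 0.8, 'qpos': array([ 1.09440117e+00,  2.99869015e-01,  1.52097449e+00, -1.38997376e-05,
        1.32071092e+00, -6.65950034e-02]), 'joint_vel': array([-0.00056299, -0.00034823, -0.00050325, -0.00164116, -0.00061064,
       -0.00099083]), 'tau': array([ 1.46876766e-03, -5.31648159e+01, -3.52897632e+01,  7.09319673e-02,
        2.13724631e-02, -3.27511748e-05]), 'ee_pos': array([0.21913702, 0.50445714, 0.20547339]), 'eef_rot': array([3.14155541e+00, 1.59815756e-05, 2.73179594e+00]), 'force': array([ 0.21962575,  0.28861392, -0.58665361]), 'moment': array([ 0.01078334, -0.01615141, -0.05557478]), 'grip_force': 0.0, 'grip_width': 0.09425994526595562}
```

```bash
ls
```

```text
h.py
pics
scene0.npy
top0.npy
```

View pics/top0.png

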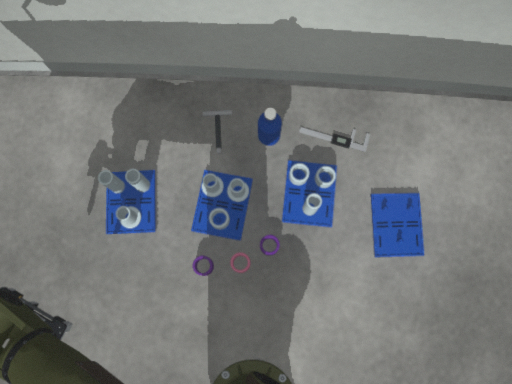

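View pics/scene0.png

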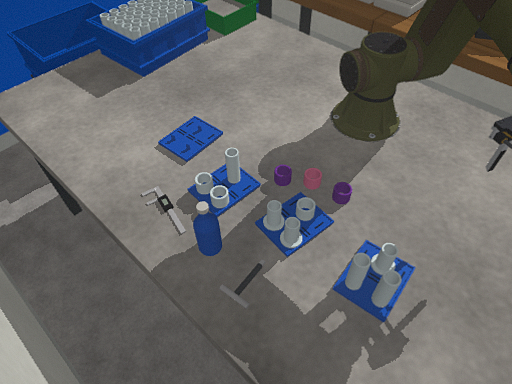

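The tube tray is leftmost in the top view (front part: flanged tube, 128,214). The flanged tray is at (222,205), with the sleeve in front at (220,218). The sleeve tray is at (310,194), with the tall tube in front at (313,204). The empty tray is at (397,224). The stray sleeve's look-alikes are the purple ones at (203,265) and (269,244) and the pink one at (241,262). I want the white one at (220,218).

```bash
cat > m.py <<'E'
from h import *
from scipy.optimize import least_squares
def plane(n,uv,z):
    K,D,o,Rm=cam(n)
    p=cv2.undistortPoints(np.asarray(uv,np.float32).reshape(-1,1,2),K,D).reshape(-1,2)
    r=np.c_[p,np.ones(len(p))]@Rm.T
    return (o+r*((z-o[2])/r[:,2])[:,None])[:,:2]
def trays(n,im):
    hsv=cv2.cvtColor(im,cv2.COLOR_BGR2HSV)
    m=cv2.inRange(hsv,(108,120,60),(128,255,255)); k=np.ones((3,3))
    out=[]
    m=cv2.morphologyEx(m,cv2.MORPH_CLOSE,np.ones((7,7)))
    for c in cv2.findContours(m,cv2.RETR_EXTERNAL,cv2.CHAIN_APPROX_NONE)[0]:
        if cv2.contourArea(c)<900: continue
        P=plane(n,c[:,0],0.015).astype(np.float32)
        if abs(P.mean(0)[0]-.52)>.12 or abs(P.mean(0)[1])>.6: continue
        (cx,cy),(w,h),a=cv2.minAreaRect(P)
        a=np.deg2rad(a)
        if h>w: a+=np.pi/2
        a=(a+np.pi/2)%np.pi-np.pi/2
        ctr=np.array([cx,cy]); o=ctr-.0475*np.array([np.cos(a),np.sin(a)])
        out.append((n,np.round(o,4),round(a,3),round(w,3),round(h,3)))
    return sorted(out,key=lambda t:-t[1][1])
def ring(W,xy,z,r):  # top-face points near height z
    m=(abs(W[...,2]-z)<.006)&(np.hypot(W[...,0]-xy[0],W[...,1]-xy[1])<.05)
    P=W[m][:,:2]
    if len(P)<8: return None,len(P)
    f=lambda c:np.hypot(*(P-c).T)-r
    s=least_squares(f,P.mean(0),loss='soft_l1',f_scale=.003)
    return s.x.round(4),len(P),round(float(np.median(abs(s.fun))),4)
E
python3 - <<'E'
from m import *
for n in("top","scene"):
    im=cv2.imread(f"pics/{n}0.png"); W=np.load(f"{n}0.npy")
    T=trays(n,im)
    for t in T: print(*t)
    for (s,z,r),xy in zip([("fl",.094,.0185),("sl",.059,.0245),("tu",.134,.0185)],[(.5,.37),(.5,.127),(.53,-.12)]): print(s,ring(W,xy,z,r))
im=cv2.imread("pics/top0.png")[160:280,90:350]; cv2.imwrite("pics/crop0.png",cv2.resize(im,None,fx=3,fy=3,interpolation=cv2.INTER_CUBIC))
E
```

```text
top [0.501  0.3891] 0.109 0.184 0.145
top [0.5087 0.1289] -0.133 0.145 0.184
top [ 0.5563 -0.1284] -0.051 0.145 0.186
top [ 0.4777 -0.3945] 0.074 0.186 0.147
fl (array([0.502 , 0.3867]), 93, 0.0013)
sl (array([0.5089, 0.1244]), 143, 0.0018)
tu (array([ 0.5571, -0.1326]), 86, 0.0013)
scene [0.5015 0.3839] 0.107 0.19 0.146
scene [0.5084 0.1253] -0.128 0.15 0.189
scene [ 0.4774 -0.3977] 0.077 0.192 0.155
fl (array([0.5035, 0.3832]), 118, 0.0009)
sl (array([0.5122, 0.1217]), 144, 0.002)
tu (array([ 0.5594, -0.1342]), 73, 0.0012)
```

View pics/crop0.png

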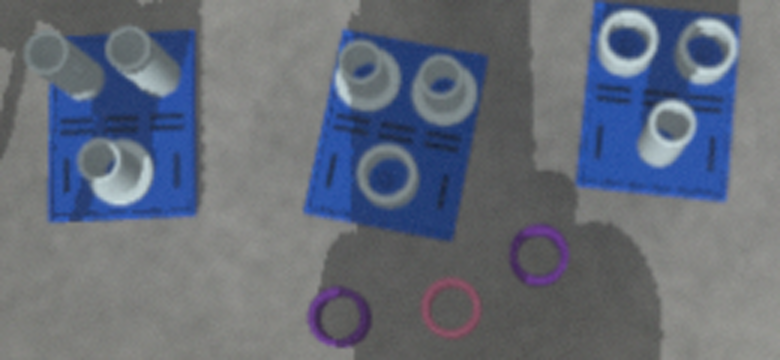

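The crop confirms it: the white sleeve in front on the middle tray is the stray one, and the coloured rings lie on the bench. I'll park the flanged tube first.

Emit:
carry_out(
  motion=[
    [[-0.25,0,0],-0.022],
    [[-0.5,0.01,0],-0.044],
    [[-0.75,0.02,0],-0.0652],
    [[-0.9,0.02,0],-0.0652],
    [[-0.9,0.02,0],-0.0652],
    [[-0.9,0.02,0],-0.0652],
  ],
  hand=-1,
  force=15,
)

```text
time_s: 1.4
ee_pos: [0.3861, 0.4361, 0.2052]
eef_rot: [-3.141, -0.0, 3.14]
force: [-0.1, -0.6, -0.4]
grip_width: 0.094
grip_force: 0.0
```

Emit:
carry_out(
  motion=[
    [[-0.2,-0.09,0],0],
    [[-0.4,-0.18,0],0],
    [[-0.582,-0.255,0],0],
    [[-0.582,-0.255,0],0],
    [[-0.582,-0.255,0.2],0],
    [[-0.582,-0.255,0.4],0],
    [[-0.582,-0.255,0.55],0],
    [[-0.582,-0.255,0.67],0],
    [[-0.582,-0.255,0.74],0],
    [[-0.582,-0.255,0.74],0],
  ],
)

```text
time_s: 2.4
ee_pos: [0.5006, 0.3858, 0.056]
eef_rot: [-3.14, -0.002, -3.14]
force: [0.3, -0.1, -0.1]
grip_width: 0.0943
grip_force: 0.0
```

Emit:
carry_out(
  motion=[
    [[0,0,0],0],
    [[0,0,0],0],
    [[0,0,0],0],
    [[0,0,0],0],
    [[0,0,0],0],
    [[0,0,0],0],
    [[0,0,0],0],
    [[0,0,0],0],
  ],
  hand=1,
  force=15,
)

```text
time_s: 3.2
ee_pos: [0.5023, 0.3855, 0.0575]
eef_rot: [3.141, 0.0, 3.141]
force: [1.1, -0.4, 1.1]
grip_width: 0.0413
grip_force: 15.0
```

Emit:
carry_out(
  motion=[
    [[0,0,-0.05],0],
    [[0,0,-0.15],0],
    [[0,0,-0.3],0],
    [[0,0,-0.45],0],
    [[0,0,-0.6],0],
    [[0,0,-0.75],0],
    [[0,0,-0.8],0],
    [[0,-0.1,-0.8],0],
    [[0,-0.3,-0.8],0],
    [[0,-0.5,-0.8],0],
    [[0,-0.7,-0.8],0],
    [[0,-0.9,-0.8],0],
  ],
)

```text
time_s: 4.4
ee_pos: [0.5016, 0.2038, 0.2167]
eef_rot: [-3.141, -0.001, -3.142]
force: [1.2, 0.2, -1.7]
grip_width: 0.0416
grip_force: 15.0
```

Emit:
carry_out(
  motion=[
    [[0,-0.2,0],0],
    [[0,-0.4,0],0],
    [[0,-0.6,0],0],
    [[0,-0.8,0],0],
    [[0,-1,0],0],
  ],
)

```text
time_s: 4.9
ee_pos: [0.5016, 0.0038, 0.2169]
eef_rot: [3.142, -0.001, 3.141]
force: [0.5, 0.8, -1.4]
grip_width: 0.0418
grip_force: 15.0
```

Emit:
carry_out(
  motion=[
    [[0,-0.2,0],0],
    [[0,-0.4,0],0],
    [[0,-0.6,0],0],
    [[0,-0.8,0],0],
    [[0,-1,0],0],
  ],
)

```text
time_s: 5.4
ee_pos: [0.5016, -0.1962, 0.2168]
eef_rot: [3.141, -0.001, 3.141]
force: [1.0, 0.0, -1.2]
grip_width: 0.0419
grip_force: 15.0
```

Emit:
carry_out(
  motion=[
    [[0,-0.2,0],0],
    [[0,-0.4,0],0],
    [[0,-0.6,0],0],
    [[0,-0.7,0],0],
    [[0,-0.75,0],0],
    [[0,-0.75,0],0],
    [[0,-0.75,0],0],
  ],
)

```text
time_s: 6.1
ee_pos: [0.5022, -0.3436, 0.2172]
eef_rot: [3.141, -0.0, -3.141]
force: [-0.3, 0.2, -1.2]
grip_width: 0.0419
grip_force: 15.0
```

Emit:
carry_out(
  motion=[
    [[0.06,-0.13,0],0],
    [[0.123,-0.262,0],0],
    [[0.123,-0.262,0],0],
    [[0.123,-0.262,0.15],0],
    [[0.123,-0.262,0.3],0],
    [[0.123,-0.262,0.45],0],
    [[0.123,-0.262,0.58],0],
    [[0.123,-0.262,0.68],0],
    [[0.123,-0.262,0.74],0],
    [[0.123,-0.262,0.77],0],
    [[0.123,-0.262,0.785],0],
    [[0.123,-0.262,0.785],0],
  ],
)

```text
time_s: 7.3
ee_pos: [0.4778, -0.3969, 0.061]
eef_rot: [-3.141, 0.001, -3.141]
force: [0.8, 0.1, -2.4]
grip_width: 0.0416
grip_force: 15.0
```

Emit:
carry_out(
  motion=[
    [[0,0,0.006],0],
    [[0,0,0.012],0],
    [[0,0,0.015],0],
    [[0,0,0.015],0],
    [[0,0,0.015],0],
  ],
)

```text
time_s: 7.8
ee_pos: [0.4775, -0.3971, 0.0576]
eef_rot: [-3.141, 0.0, 3.141]
force: [0.5, 0.9, -2.3]
grip_width: 0.0418
grip_force: 15.0
```

Emit:
carry_out(
  motion=[
    [[0,0,0.005],0],
    [[0,0,0.005],0],
    [[0,0,0.005],0],
  ],
)

```text
time_s: 8.1
ee_pos: [0.4777, -0.3971, 0.0574]
eef_rot: [-3.141, 0.001, 3.142]
force: [-3.7, 3.1, 7.1]
grip_width: 0.0413
grip_force: 15.0
```

Emit:
carry_out(
  motion=[
    [[0,0,0],0],
    [[0,0,0],0],
    [[0,0,0],0],
    [[0,0,0],0],
    [[0,0,0],0],
    [[0,0,-0.1],0],
    [[0,0,-0.3],0],
    [[0,0,-0.5],0],
    [[0,0,-0.7],0],
    [[0,0,-0.9],0],
    [[0,0,-0.9],0],
  ],
  hand=-1,
)

```text
time_s: 9.2
ee_pos: [0.4787, -0.3981, 0.2426]
eef_rot: [-3.135, 0.007, 3.142]
force: [-0.1, -0.6, 0.8]
grip_width: 0.094
grip_force: 0.0
```

```bash
python3 - <<'E'
from m import *
for n in("top","scene"):
    im,d=camera(n); cv2.imwrite(f"pics/{n}1.png",im); W=cloud(n,d)
    for s,z,r,xy in [("fl",.094,.0185,(.4775,-.396)),("sl",.059,.0245,(.51,.123)),("tu",.134,.0185,(.558,-.133))]: print(n,s,ring(W,xy,z,r))
print(ctrl.get_obs()["ee_pos"])
E
```

```text
top fl (array([ 0.4775, -0.3953]), 32, 0.0013)
top sl (array([0.5091, 0.1243]), 136, 0.0018)
top tu (array([ 0.5574, -0.1327]), 87, 0.0013)
scene fl (array([ 0.4783, -0.3977]), 63, 0.0014)
scene sl (array([0.5123, 0.1221]), 135, 0.0018)
scene tu (array([ 0.5603, -0.1343]), 80, 0.0013)
[ 0.47759344 -0.39710214  0.23682933]
```

View pics/scene1.png

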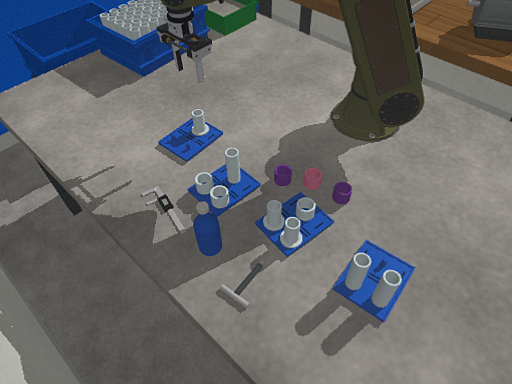

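The flanged tube is parked upright on the empty tray at (197,120) and everything else is unmoved. The tall tube at (232,165) is next.

Emit:
carry_out(
  motion=[
    [[-0.1,0.2,0],0],
    [[-0.2,0.4,0],0],
    [[-0.3,0.6,0],0],
    [[-0.4,0.8,0],0],
    [[-0.402,1,0],0],
    [[-0.402,1,0],0],
  ],
)

```text
time_s: 9.9
ee_pos: [0.5581, -0.1928, 0.2348]
eef_rot: [3.14, -0.002, -3.137]
force: [-0.1, -1.1, 0.6]
grip_width: 0.094
grip_force: 0.0
```

Emit:
carry_out(
  motion=[
    [[0,0.15,0],0],
    [[0,0.315,0],0],
    [[0,0.315,0],0],
    [[0,0.315,0],0],
    [[0,0.315,0.15],0],
    [[0,0.315,0.3],0],
    [[0,0.315,0.45],0],
    [[0,0.315,0.6],0],
    [[0,0.315,0.72],0],
    [[0,0.315,0.8],0],
    [[0,0.315,0.8],0],
    [[0,0.315,0.8],0],
  ],
)

```text
time_s: 11.1
ee_pos: [0.5579, -0.135, 0.0765]
eef_rot: [3.142, -0.0, 3.14]
force: [0.1, 1.3, -0.2]
grip_width: 0.094
grip_force: 0.0
```

Emit:
carry_out(
  motion=[
    [[0,0,0],0],
    [[0,0,0],0],
    [[0,0,0],0],
    [[0,0,0],0],
    [[0,0,0],0],
    [[0,0,0],0],
    [[0,0,0],0],
    [[0,0,0],0],
  ],
  hand=1,
  force=15,
)

```text
time_s: 11.9
ee_pos: [0.558, -0.134, 0.0764]
eef_rot: [-3.142, -0.0, 3.141]
force: [-0.3, -1.0, 0.3]
grip_width: 0.0419
grip_force: 15.0
```

Emit:
carry_out(
  motion=[
    [[0,0,-0.05],0],
    [[0,0,-0.15],0],
    [[0,0,-0.3],0],
    [[0,0,-0.45],0],
    [[0,0,-0.6],0],
    [[0,0,-0.75],0],
    [[0,0,-0.83],0],
    [[0,0.1,-0.83],0],
    [[0.1,0.3,-0.83],0],
    [[0.2,0.5,-0.83],0],
    [[0.285,0.7,-0.83],0],
    [[0.285,0.9,-0.83],0],
  ],
)

```text
time_s: 13.1
ee_pos: [0.4993, 0.0473, 0.2435]
eef_rot: [-3.142, 0.001, 3.141]
force: [0.4, -0.2, -1.5]
grip_width: 0.0423
grip_force: 15.0
```

Emit:
carry_out(
  motion=[
    [[0,0.2,0],0],
    [[0,0.4,0],0],
    [[0,0.6,0],0],
    [[0,0.8,0],0],
    [[0,1,0],0],
  ],
)

```text
time_s: 13.6
ee_pos: [0.5006, 0.2476, 0.2431]
eef_rot: [3.141, 0.0, 3.142]
force: [-0.3, -0.8, -0.7]
grip_width: 0.0422
grip_force: 15.0
```

Emit:
carry_out(
  motion=[
    [[0,0.2,0],0],
    [[0,0.4,0],0],
    [[0,0.55,0],0],
    [[0,0.65,0],0],
    [[0,0.69,0],0],
    [[0,0.69,0],0],
    [[0,0.69,0],0],
  ],
)

```text
time_s: 14.3
ee_pos: [0.5012, 0.3831, 0.2427]
eef_rot: [-3.141, 0.0, 3.141]
force: [0.0, -0.2, -1.4]
grip_width: 0.0421
grip_force: 15.0
```

```bash
python3 - <<'E'
from m import *
print(ctrl.get_obs()["ee_pos"])
for n in("top","scene"):
    im,d=camera(n); cv2.imwrite(f"pics/{n}2.png",im)
    for q in("tube_tray","sleeve_tray"):
        for r in finder.pinpoint(n,q)[:2]: print(n,q,round(r["conf"],2),plane(n,[r["location"]],0.0).round(3))
s=cv2.imread("pics/scene2.png")[190:340,300:450]; cv2.imwrite("pics/crop2.png",cv2.resize(s,None,fx=3,fy=3))
E
```

```text
[0.50116463 0.38312577 0.24270331]
top tube_tray 0.83 [[0.502 0.388]]
top sleeve_tray 0.69 [[ 0.566 -0.142]]
scene tube_tray 0.85 [[0.505 0.386]]
scene tube_tray 0.4 [[ 0.774 -0.188]]
scene sleeve_tray 0.56 [[ 0.552 -0.139]]
```

View pics/crop2.png

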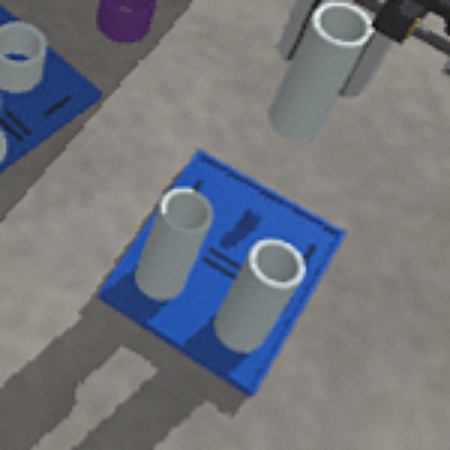

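The tall tube hangs upright above the front peg; its tray shows the two back tubes and a free front spot (380,266).

Emit:
carry_out(
  motion=[
    [[0,0.013,0],0],
    [[0,0.013,0.1],0],
    [[0,0.013,0.25],0],
    [[0,0.013,0.4],0],
    [[0,0.013,0.53],0],
    [[0,0.013,0.64],0],
    [[0,0.013,0.72],0],
    [[0,0.013,0.78],0],
    [[0,0.013,0.81],0],
    [[0,0.013,0.825],0],
    [[0,0.013,0.825],0],
    [[0,0.013,0.825],0],
  ],
)

```text
time_s: 15.8
ee_pos: [0.5013, 0.3868, 0.0782]
eef_rot: [3.141, 0.001, 3.141]
force: [0.6, -0.6, -1.5]
grip_width: 0.0421
grip_force: 15.0
```

Emit:
carry_out(
  motion=[
    [[0,0,0.003],0],
    [[0,0,0.005],0],
    [[0,0,0.005],0],
  ],
)

```text
time_s: 16.1
ee_pos: [0.501, 0.3866, 0.0766]
eef_rot: [3.141, 0.0, 3.141]
force: [0.3, -0.5, -1.6]
grip_width: 0.0418
grip_force: 15.0
```

Emit:
carry_out(
  motion=[
    [[0,0,0],0],
    [[0,0,0],0],
    [[0,0,0],0],
    [[0,0,0],0],
    [[0,0,0],0],
    [[0,0,-0.1],0],
    [[0,0,-0.3],0],
    [[0,0,-0.5],0],
    [[0,0,-0.7],0],
    [[0,0,-0.75],0],
    [[0,0,-0.75],0],
    [[0,0,-0.75],0],
  ],
  hand=-1,
)

```text
time_s: 17.3
ee_pos: [0.5006, 0.3863, 0.2248]
eef_rot: [-3.14, -0.002, 3.141]
force: [-0.2, -0.7, -1.2]
grip_width: 0.0938
grip_force: 0.0
```

```bash
python3 - <<'E'
from m import *
print(ctrl.get_obs()["ee_pos"])
for n in("top","scene"):
    im,d=camera(n); cv2.imwrite(f"pics/{n}3.png",im); W=cloud(n,d)
    print([t[:3] for t in trays(n,im)])
    for s,z,r,xy in [("tu",.134,.0185,(.501,.387)),("fl",.094,.0185,(.4775,-.396)),("sl",.059,.0245,(.51,.123))]: print(n,s,ring(W,xy,z,r))
E
```

```text
[0.50064673 0.38629765 0.22475739]
[('top', array([0.5026, 0.373 ]), np.float64(0.119)), ('top', array([0.5088, 0.1287]), np.float64(-0.131)), ('top', array([ 0.556 , -0.1283]), np.float64(-0.054)), ('top', array([ 0.4774, -0.395 ]), np.float64(0.078))]
top tu (array([0.5028, 0.388 ]), 20, 0.0015)
top fl (array([ 0.4766, -0.3945]), 85, 0.0013)
top sl (array([0.5089, 0.1246]), 137, 0.0019)
[('scene', array([0.5015, 0.3838]), np.float64(0.108)), ('scene', array([0.5088, 0.1253]), np.float64(-0.128)), ('scene', array([ 0.4774, -0.3977]), np.float64(0.077))]
scene tu (array([0.5036, 0.3844]), 139, 0.0013)
scene fl (array([ 0.4784, -0.3976]), 64, 0.0012)
scene sl (array([0.5123, 0.1222]), 146, 0.0017)
```

View pics/scene3.png

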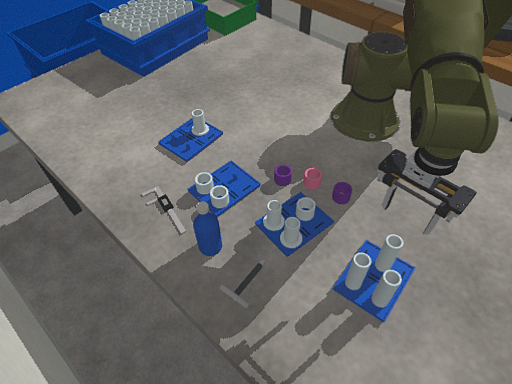

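The tall tube stands on its tray at (390,252). Next is the white sleeve at (306,208).

Emit:
carry_out(
  motion=[
    [[0,-0.2,0],0],
    [[-0.02,-0.4,0],0],
    [[-0.04,-0.6,0],0],
    [[-0.047,-0.8,0],0],
    [[-0.047,-1,0],0],
  ],
)

```text
time_s: 17.9
ee_pos: [0.5099, 0.1849, 0.2251]
eef_rot: [-3.141, -0.002, 3.142]
force: [0.8, -0.8, 0.4]
grip_width: 0.0942
grip_force: 0.0
```

Emit:
carry_out(
  motion=[
    [[0,-0.17,0],0],
    [[0,-0.316,0],0],
    [[0,-0.316,0],0],
    [[0,-0.316,0.15],0],
    [[0,-0.316,0.35],0],
    [[0,-0.316,0.5],0],
    [[0,-0.316,0.65],0],
    [[0,-0.316,0.8],0],
    [[0,-0.316,0.9],0],
    [[0,-0.316,0.96],0],
    [[0,-0.316,0.985],0],
    [[0,-0.316,0.985],0],
  ],
)

```text
time_s: 19.1
ee_pos: [0.5103, 0.1236, 0.0292]
eef_rot: [-3.142, -0.001, -3.142]
force: [-0.2, 0.9, 0.5]
grip_width: 0.0939
grip_force: 0.0
```

Emit:
carry_out(
  motion=[
    [[0,0,0],0],
    [[0,0,0],0],
    [[0,0,0],0],
    [[0,0,0],0],
    [[0,0,0],0],
    [[0,0,0],0],
    [[0,0,0],0],
  ],
  hand=1,
  force=15,
)

```text
time_s: 19.8
ee_pos: [0.5104, 0.1234, 0.0296]
eef_rot: [3.142, 0.0, 3.141]
force: [-0.2, -0.1, 2.6]
grip_width: 0.0568
grip_force: 15.0
```

Emit:
carry_out(
  motion=[
    [[0,0,-0.05],0],
    [[0,0,-0.15],0],
    [[0,0,-0.3],0],
    [[0,0,-0.45],0],
    [[0,0,-0.6],0],
    [[0,0,-0.7],0],
    [[0,-0.1,-0.7],0],
    [[-0.05,-0.3,-0.7],0],
    [[-0.1,-0.5,-0.7],0],
    [[-0.15,-0.7,-0.7],0],
    [[-0.2,-0.9,-0.7],0],
    [[-0.228,-1,-0.7],0],
  ],
)

```text
time_s: 21.0
ee_pos: [0.5561, -0.0795, 0.1699]
eef_rot: [-3.141, 0.0, 3.14]
force: [0.0, -0.3, -1.4]
grip_width: 0.0562
grip_force: 15.0
```

Emit:
carry_out(
  motion=[
    [[0,-0.12,0],0],
    [[0,-0.22,0],0],
    [[0,-0.267,0],0],
    [[0,-0.267,0],0],
    [[0,-0.267,0.15],0],
    [[0,-0.267,0.3],0],
    [[0,-0.267,0.45],0],
    [[0,-0.267,0.57],0],
    [[0,-0.267,0.64],0],
    [[0,-0.267,0.68],0],
    [[0,-0.267,0.69],0],
    [[0,-0.267,0.69],0],
  ],
)

```text
time_s: 22.2
ee_pos: [0.5564, -0.1299, 0.0322]
eef_rot: [-3.141, 0.001, -3.142]
force: [0.1, -0.3, -1.2]
grip_width: 0.0567
grip_force: 15.0
```

Emit:
carry_out(
  motion=[
    [[0,0,0.006],0],
    [[0,0,0.012],0],
    [[0,0,0.012],0],
    [[0,0,0.012],0],
  ],
)

```text
time_s: 22.6
ee_pos: [0.5563, -0.1302, 0.0296]
eef_rot: [-3.141, 0.001, 3.141]
force: [0.2, 0.3, 4.2]
grip_width: 0.0564
grip_force: 15.0
```

Emit:
carry_out(
  motion=[
    [[0,0,0],0],
    [[0,0,0],0],
    [[0,0,0],0],
    [[0,0,0],0],
    [[0,0,0],0],
    [[0,0,-0.1],0],
    [[0,0,-0.3],0],
    [[0,0,-0.5],0],
    [[0,0,-0.7],0],
    [[0,0,-0.9],0],
    [[0,0,-0.9],0],
  ],
  hand=-1,
)

```text
time_s: 23.7
ee_pos: [0.5576, -0.1305, 0.2147]
eef_rot: [-3.139, 0.008, 3.142]
force: [0.3, 0.7, -0.3]
grip_width: 0.0942
grip_force: 0.0
```

Emit:
carry_out(
  motion=[
    [[0.1,-0.2,0],0],
    [[0.2,-0.4,0],0],
    [[0.3,-0.6,0],0],
    [[0.392,-0.8,0],0],
    [[0.392,-1,0],0],
    [[0.392,-1,0],0],
  ],
)

```text
time_s: 24.3
ee_pos: [0.4763, -0.3336, 0.208]
eef_rot: [3.142, -0.001, 3.137]
force: [0.3, 1.1, -0.3]
grip_width: 0.0946
grip_force: 0.0
```

Emit:
carry_out(
  motion=[
    [[0,-0.17,0],0],
    [[0,-0.334,0],0],
    [[0,-0.334,0],0],
    [[0,-0.334,0],0],
    [[0,-0.334,0.15],0],
    [[0,-0.334,0.3],0],
    [[0,-0.334,0.45],0],
    [[0,-0.334,0.6],0],
    [[0,-0.334,0.7],0],
    [[0,-0.334,0.76],0],
    [[0,-0.334,0.76],0],
    [[0,-0.334,0.76],0],
  ],
)

```text
time_s: 25.5
ee_pos: [0.478, -0.3967, 0.058]
eef_rot: [-3.141, 0.001, -3.141]
force: [0.1, 0.3, 0.6]
grip_width: 0.0942
grip_force: 0.0
```

Emit:
carry_out(
  motion=[
    [[0,0,0],0],
    [[0,0,0],0],
    [[0,0,0],0],
    [[0,0,0],0],
    [[0,0,0],0],
    [[0,0,0],0],
    [[0,0,0],0],
    [[0,0,0],0],
  ],
  hand=1,
  force=15,
)

```text
time_s: 26.3
ee_pos: [0.4775, -0.3968, 0.057]
eef_rot: [-3.142, -0.0, 3.141]
force: [0.8, -0.5, 0.1]
grip_width: 0.0412
grip_force: 15.0
```

Emit:
carry_out(
  motion=[
    [[0,0,-0.05],0],
    [[0,0,-0.15],0],
    [[0,0,-0.3],0],
    [[0,0,-0.45],0],
    [[0,0,-0.6],0],
    [[0,0,-0.75],0],
    [[0,0,-0.8],0],
    [[0,0.1,-0.8],0],
    [[-0.05,0.3,-0.8],0],
    [[-0.1,0.5,-0.8],0],
    [[-0.15,0.7,-0.8],0],
    [[-0.155,0.9,-0.8],0],
  ],
)

```text
time_s: 27.5
ee_pos: [0.5087, -0.215, 0.2161]
eef_rot: [3.141, -0.001, 3.142]
force: [0.3, -0.5, -1.3]
grip_width: 0.0414
grip_force: 15.0
```

Emit:
carry_out(
  motion=[
    [[0,0.2,0],0],
    [[0,0.4,0],0],
    [[0,0.6,0],0],
    [[0,0.8,0],0],
    [[0,1,0],0],
  ],
)

```text
time_s: 28.0
ee_pos: [0.508, -0.0152, 0.2164]
eef_rot: [3.142, -0.001, 3.141]
force: [0.7, -0.6, -2.2]
grip_width: 0.0416
grip_force: 15.0
```

Emit:
carry_out(
  motion=[
    [[0,0.2,0],0],
    [[0,0.4,0],0],
    [[0,0.55,0],0],
    [[0,0.65,0],0],
    [[0,0.71,0],0],
    [[0,0.71,0],0],
    [[0,0.71,0],0],
  ],
)

```text
time_s: 28.7
ee_pos: [0.5085, 0.1246, 0.2168]
eef_rot: [-3.141, -0.0, 3.141]
force: [-0.0, -0.8, -1.7]
grip_width: 0.0414
grip_force: 15.0
```

```bash
python3 - <<'E'
from m import *
print(ctrl.get_obs()["ee_pos"])
for n in("top","scene"):
    im,d=camera(n); cv2.imwrite(f"pics/{n}4.png",im); W=cloud(n,d)
    print([t[:3] for t in trays(n,im)])
    for s,z,r,xy in [("tu",.134,.0185,(.501,.387)),("sl",.059,.0245,(.556,-.13))]: print(n,s,ring(W,xy,z,r))
E
```

```text
[0.50852794 0.12456927 0.21675904]
[('top', array([0.501 , 0.3893]), np.float64(0.108)), ('top', array([ 0.5562, -0.1284]), np.float64(-0.054)), ('top', array([ 0.4777, -0.3945]), np.float64(0.074))]
top tu (array([0.5026, 0.3875]), 94, 0.0016)
top sl (array([ 0.555 , -0.1291]), 135, 0.0019)
[('scene', array([0.5015, 0.3839]), np.float64(0.107)), ('scene', array([0.5083, 0.1252]), np.float64(-0.125)), ('scene', array([ 0.4774, -0.3977]), np.float64(0.077))]
scene tu (array([0.5035, 0.3845]), 138, 0.0013)
scene sl (array([ 0.5578, -0.1305]), 120, 0.0015)
```

View pics/scene4.png

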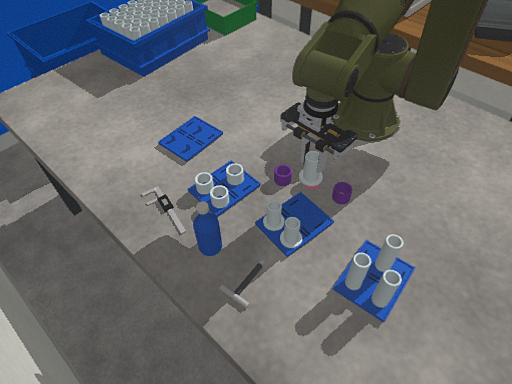

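The sleeve stands on its tray at (235,174) and the tall tube on its own at (390,252). The flanged tube hangs above its tray.

Emit:
carry_out(
  motion=[
    [[0,0.01,0],0],
    [[0,0.01,0.1],0],
    [[0,0.01,0.25],0],
    [[0,0.01,0.4],0],
    [[0,0.01,0.53],0],
    [[0,0.01,0.64],0],
    [[0,0.01,0.71],0],
    [[0,0.01,0.76],0],
    [[0,0.01,0.78],0],
    [[0,0.01,0.788],0],
    [[0,0.01,0.788],0],
    [[0,0.01,0.788],0],
  ],
)

```text
time_s: 30.0
ee_pos: [0.5089, 0.1273, 0.0601]
eef_rot: [3.141, 0.001, 3.141]
force: [0.8, -0.1, -1.4]
grip_width: 0.0416
grip_force: 15.0
```

Emit:
carry_out(
  motion=[
    [[0,0,0.005],0],
    [[0,0,0.01],0],
    [[0,0,0.01],0],
    [[0,0,0.01],0],
  ],
)

```text
time_s: 30.4
ee_pos: [0.5086, 0.1272, 0.0575]
eef_rot: [-3.142, -0.0, 3.141]
force: [0.6, 0.2, -1.8]
grip_width: 0.0417
grip_force: 15.0
```

Emit:
carry_out(
  motion=[
    [[0,0,0],0],
    [[0,0,0],0],
    [[0,0,0],0],
    [[0,0,0],0],
    [[0,0,0],0],
    [[0,0,-0.1],0],
    [[0,0,-0.3],0],
    [[0,0,-0.5],0],
    [[0,0,-0.7],0],
    [[0,0,-0.9],0],
    [[0,0,-0.9],0],
    [[0,0,-0.9],0],
  ],
  hand=-1,
)

```text
time_s: 31.6
ee_pos: [0.5086, 0.1272, 0.2376]
eef_rot: [3.141, 0.001, 3.142]
force: [1.1, 0.2, -0.8]
grip_width: 0.0938
grip_force: 0.0
```

Emit:
carry_out(
  motion=[
    [[0.2,0,0],0],
    [[0.4,0,0],0],
    [[0.6,0,0],0],
    [[0.6,0,0],0],
    [[0.6,0,0],0],
  ],
)

```text
time_s: 32.1
ee_pos: [0.3883, 0.1272, 0.2368]
eef_rot: [-3.141, -0.001, -3.141]
force: [0.7, 0.0, 0.1]
grip_width: 0.0943
grip_force: 0.0
```

```bash
python3 - <<'E'
from m import *
for n in("top","scene"):
    im,d=camera(n); cv2.imwrite(f"pics/{n}5.png",im); W=cloud(n,d)
    print([t[:3] for t in trays(n,im)])
    for s,z,r,xy in [("tu",.134,.0185,(.501,.387)),("fl",.094,.0185,(.5085,.127)),("sl",.059,.0245,(.556,-.13))]: print(n,s,ring(W,xy,z,r))
E
```

```text
[('top', array([0.501 , 0.3893]), np.float64(0.108)), ('top', array([0.5087, 0.1289]), np.float64(-0.133)), ('top', array([ 0.5563, -0.1284]), np.float64(-0.052)), ('top', array([ 0.4778, -0.3945]), np.float64(0.074))]
top tu (array([0.5024, 0.3876]), 100, 0.0015)
top fl (array([0.5066, 0.1281]), 70, 0.0013)
top sl (array([ 0.5549, -0.1291]), 141, 0.0019)
[('scene', array([0.5015, 0.3838]), np.float64(0.108)), ('scene', array([0.5084, 0.1253]), np.float64(-0.128)), ('scene', array([ 0.4774, -0.3977]), np.float64(0.077))]
scene tu (array([0.5034, 0.3844]), 135, 0.0013)
scene fl (array([0.5097, 0.1253]), 93, 0.0014)
scene sl (array([ 0.5577, -0.1306]), 123, 0.0015)
```

View pics/scene5.png

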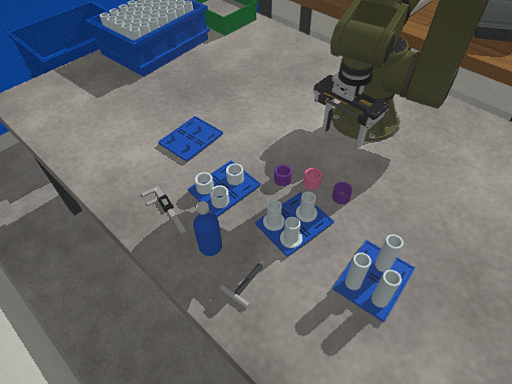

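All three parts stand upright on their own trays (235,174; 307,206; 390,252), each within 3 mm of its peg axis. The bystanders and look-alikes are untouched.

```bash
python3 -c "
from station import ctrl
print(ctrl.hand_in())"
```

```text
the job is handed in; nothing more can be done
None
```

I swapped the three parts onto the front pegs of their own trays and handed the job in after about 32 s of robot time; my last camera check put each within about 3 mm of its peg, but hand-in gave no verdict.

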